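# Take the bayonet key out of the small disc nest

### The arm

A 6-joint arm with a two-finger parallel gripper is mounted at the origin on the work surface. World frame = base frame: x ahead of the robot, y to its left, z up, the work surface at z = 0. Lengths are in m, angles in rad, forces in N, time in s.
With the tool pointing down it reaches from about 0.325 to 0.9 m from the base axis. Payload 6.1 kg.
Tool frame: the origin (TCP) lies midway between the tips of the shut fingers; the grasp point (between the pads) lies 19 mm behind it (arm.tcp_to_grasp is the z of the grasp point in the tool frame, in m); z points along the fingers, y is the direction in which the jaws open and shut (so a half turn about z gives the same grasp; the last joint's range is limited). The gripper opens to 87 mm and grips with 3 to 60 N. Pads are 19 mm wide; open, the fingers measure 117 mm over their backs; the gripper's body (75 mm by 190 mm) begins 51 mm behind the grasp point.
Start: joints at [1.091, 0.22, 1.526, -0, 1.395, -0.126], TCP at [0.217, 0.586, 0.223] pointing down, gripper open.
Joint ranges: [-2.98, 2.98], [-0.91, 2.08], [0.09, 2.57], [-1.24, 4.39], [0.2, 2.65], [-2.68, 2.68]. Speed limits (rad/s): [2.57, 2.57, 3.01, 3.14, 3.14, 3.14].

### API

Orientations are given as a 3x3 rotation matrix whose columns are the frame's x, y, z axes.
In Python, from cell import arm gives the robot as it stands.
- The arm moves only by the tool step_arm, never from a script. Its argument "commands" is a list of rows, each a list of 3 entries, a list of its own where there are three numbers: the closure, from 0 (fully open) to 1 (shut), then the shift along the tool's x, y, z normalised to -1 to 1, where 1 is 2.5 cm, then the turn about the tool's z normalised to -1 to 1, where 1 is 6 degrees. In form: [[hand, [tx, ty, tz], spin], ...]. A call has exactly 5 rows; each row shifts and turns the commanded pose from where the row before left it, along the tool's axes as they then stand; what a row does not reach is not made up. A row lasts 1/8 s, in which the tool goes at most 62.5 mm and 10.7 degrees, less where a joint would pass 70% of its speed; a pose out of reach is approached as far as the arm can. A call with a number of a shift or a turn outside -1 to 1 is refused whole. A call with a gripper value outside its range is refused whole. The fingers move at their own pace and stop on an object; "force" is the grip in N (left out, the last holds). Time passes only in rows, so rows that do not move let the fingers close, or fill a call up. It gives the time, the measured TCP pose, the force and the opening at its end, in the units of the state.
- arm.state(): the state, without advancing time (a new reading comes with each control period).
- arm.capture(name): name is "scene" or "top" or "wrist"; returns (picture, depth): 400x640x3 uint8, red, green, blue; 400x640 float32, m along the optical axis (not along the pixel's ray), 0 where there is no reading.
- arm.calibration(name): a dict with "fx", "fy", "cx", "cy" (pixels), "R" (3x3) and "t" (3): a world point X has camera coordinates R X + t. Camera axes: x right, y down, z forward; pixel columns grow to the right and rows downward; lengths in m; the calibration is good to about 2 mm. A picture is of the moment at which its call begins: read the wrist's pose just before it. calibration takes no time and is no camera call; for the wrist camera it gives the pose at the moment of the call.
- arm.sign_off(): hands the job in, once; it reports no verdict.
Trained networks look in the newest picture that a camera, given by its name, has taken for a name from the list of things; names that differ only in an ending like _2 or _b are one class to them, and where a whole thing is asked for, a point or a joint stands for the part that bears it (a point fixed in the world has none). Each returns a list of dicts, best first, with "conf" (0 to 1); they miss things now and then, are a little off and sometimes report something else, mostly with a low value. They report only what shows in the picture. A call takes as long as a camera call. They do not tell look-alikes from the thing itself.
- arm.look_for(camera, query): "extent" ([centre column, centre row, width, height] in pixels, round what is visible of it).
- arm.regions_of(camera, query): "mask" (400x640 bool, what is visible of it) and "extent" ([centre column, centre row, width, height] in pixels, round what is visible of it).
- arm.pinpoint(camera, query): "centre" ([row, column] in pixels: a listed point, or the origin of a listed thing).
The state is a dict: "time": time; "joint_positions": joint angles; "dq": joint speeds; "joint_efforts": joint torques, N m; "position": TCP position; "orientation": TCP orientation; "ft_force": force on the tool from outside, world axes, zero at the start; "torque": the same for the moment, N m; "opening": finger opening in m.
Only numpy, scipy, OpenCV 4.12 (cv2) and the standard library are available. Lean on these libraries where they do the work, as an engineer would, in place of code of your own. Each camera call takes 0.05 s, during which the arm holds its last target.

### The job

Two metal discs are held on their nests by identical bayonet hold-down keys. Free the smaller disc: turn its key anticlockwise (seen from above) until it lines up with the slot in the nest, lift it straight out and put it in the white tray. Leave the key of the larger disc as it is.

Things in the scene. Friction and masses are not known exactly. Their poses are not given: they have to be found in the camera images.
- small_key_grip (a point): Centre of the smaller disc's key's grey grip: 64 long (x) x 16 thick (y) x 36 mm high, on a steel cross bar 104 x 16 x 8 under which the key goes down 33 mm into the nest. 27 mm above the disc top while seated, 60 above the key's foot. Hidden lugs (62 across) lie along x too. Locked at start: 50 to 75 deg anticlockwise brings x in line with the slot. 0.25 kg; turns lightly, 2 mm play; may topple if stood up.
- small_nest: Fixed nest: square base 120 mm wide, on it a slotted block and the smaller disc (steel, 124 mm diameter, 84 mm hole), disc top 39 mm above the table. Origin on disc and key axis at table height; x along the dark slot (72 x 36 mm) seen in the disc's hole, either way alike. The key lifts out within 14 deg of the slot's line, else it catches after 3 mm; a stop ends its turn 7 deg past the line; clear after 35 mm.
- large_key_end (a point): Identical key in the other nest, which has the larger disc (176 mm diameter): leave it alone. This point is one end of its cross bar, 52 mm along x from that key's axis and 43 mm above the table; x along its grip, z up.
- tray_in (a point): Centre of the inner floor of the open, empty white tray (fixed), 5 mm above the table: 190 x 190 mm outside, walls 5 mm thick and 28 mm high; x and y run along its walls.
Things that resemble listed ones, but are neither listed nor needed, are in the scene too. What is shaped like the part that bears small_key_grip but red or turquoise is not meant.

How it is judged:
By the outcome, as a careful person would: the job done as asked, in the order asked, and still so for the second after the job is handed in, with the robot touching nothing.
It also fails if it takes over 42 s, if anything falls off the work surface, if the arm or the gripper's body presses on something with over 40 N, if the wrist force passes 120 N, or if a joint passes its speed limit or range.

## Working session

There is one attempt and no reset: what is moved stays moved. The work goes in short steps, Python scripts to look and compute and a tool call to move; the robot and the scene stay as the last step left them, time stands still between calls to the robot, and variables do not carry over. Pictures are saved under pics/ and viewed, and the job is handed in when it is done.

Besides the shell and the picture viewer there is one more tool, called after "Emit:" as a command line: name --argument value ..., lists and objects as JSON in quotes. step_arm: Moves the arm, as the interface text tells. Scaled input: -1 to 1 covers 2.5 cm each way for a shift and 6 degrees each way for a turn. Its arguments: {"type":"object","properties":{"commands":{"type":"array","items":{"type":"array"}},"force":{"type":"number"}},"required":["commands"]}

```bash
mkdir -p pics; ls; python3 - <<'E'
from cell import arm
import cv2,numpy as np
s=arm.state();print(s['time'],s['position'],s['orientation'],s['opening'],arm.tcp_to_grasp)
for c in ['scene','top']:
    p,d=arm.capture(c);cv2.imwrite(f'pics/{c}0.png',p[:,:,::-1]);np.save(f'{c}0.npy',d)
    for q in ['small_key_grip','small_nest','large_key_end','tray_in']:
        for r in arm.pinpoint(c,q): print(c,q,r['conf'],r['centre'])
E
```

```text
pics
0.0 [0.21624469 0.58574612 0.22144909] [[-9.38081979e-01  3.46412203e-01 -8.86615488e-04]
 [ 3.46413255e-01  9.38080457e-01 -1.70702588e-03]
 [ 2.40382064e-04 -1.90846558e-03 -9.99998150e-01]] 0.08734011356372336 -0.0187
scene small_key_grip 0.75 [228.7, 174.2]
scene small_key_grip 0.72 [215.1, 259.0]
scene small_key_grip 0.71 [175.2, 253.4]
scene small_nest 0.95 [235.4, 264.2]
scene large_key_end 0.82 [209.0, 426.6]
scene large_key_end 0.21 [211.0, 258.8]
scene tray_in 0.79 [213.8, 347.1]
top small_key_grip 0.75 [163.6, 480.3]
top small_key_grip 0.74 [177.1, 396.7]
top small_key_grip 0.7 [259.7, 412.1]
top small_nest 0.97 [181.8, 393.6]
top large_key_end 0.94 [184.9, 217.3]
top tray_in 0.84 [210.8, 302.1]
```

View pics/top0.png

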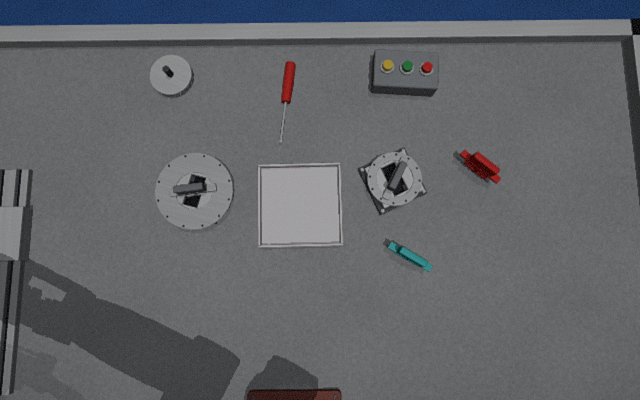

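View pics/scene0.png

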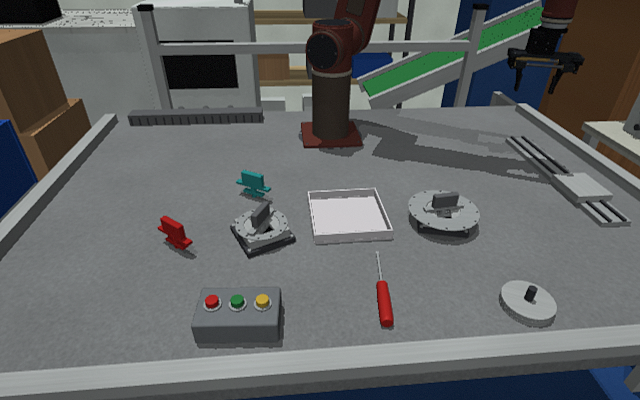

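The top view shows the small nest at about (row 180, col 394) with the grey key on it, the tray at (205, 300), and the large disc at (190, 195). The red and turquoise keys are decoys. Next I'll measure in world coordinates.

```bash
cat > h.py <<'E'
import numpy as np,cv2
from cell import arm
def plane(c,cal,row,col,z):
    R=np.array(cal['R']);t=np.array(cal['t'])
    o=-R.T@t; d=R.T@np.array([(col-cal['cx'])/cal['fx'],(row-cal['cy'])/cal['fy'],1])
    return o+d*(z-o[2])/d[2]
def cloud(d,cal):
    v,u=np.mgrid[:d.shape[0],:d.shape[1]]
    P=np.stack([(u-cal['cx'])/cal['fx']*d,(v-cal['cy'])/cal['fy']*d,d],-1)
    W=(P-np.array(cal['t']))@np.array(cal['R']); W[d==0]=np.nan
    return W
E
python3 - <<'E'
from h import *
d=np.load('top0.npy');cal=arm.calibration('top')
print(cal)
for n,r,c,z in [('grip',177.1,396.7,.066),('nest',181.8,393.6,0),('tray',210.8,302.1,.005),('lke',184.9,217.3,.043),('nestc',181.8,393.6,.039)]: print(n,plane('top',cal,r,c,z))
W=cloud(d,cal)
s=W[140:225,350:440].reshape(-1,3)
for lo,hi in [(.07,.1),(.036,.042),(.012,.03)]:
    q=s[(s[:,2]>lo)&(s[:,2]<hi)]; 
    if len(q): print(lo,len(q),q.mean(0),q.min(0),q.max(0))
q=s[(s[:,2]>.055)].astype(np.float32); print('key top',len(q),np.median(q,0),cv2.minAreaRect(q[:,:2]*1000))
p=cv2.imread('pics/top0.png')[140:225,350:440]
cv2.imwrite('pics/crop1.png',cv2.resize(p,None,fx=7,fy=7,interpolation=cv2.INTER_CUBIC))
E
```

```text
{'fx': 390.75589696580926, 'fy': 390.75589696580926, 'cx': 319.622758336476, 'cy': 202.7276926719684, 'R': array([[-0.00880761, -0.99995603, -0.00322039],
       [-0.99165442,  0.00914865, -0.12859942],
       [ 0.12862322,  0.00206086, -0.99169139]]), 't': array([-0.05648072,  0.51347365,  0.84762203])}
grip [ 0.56360599 -0.23015757  0.066     ]
nest [ 0.56530007 -0.23561393  0.        ]
tray [ 0.49807184 -0.02022583  0.005     ]
lke [0.55409906 0.16805193 0.043     ]
nestc [ 0.55817355 -0.22818373  0.039     ]
0.07 234 [ 0.56547316 -0.22843475  0.08094209] [ 0.53616345 -0.24834777  0.07040571] [ 0.59659024 -0.20974259  0.08497663]
0.036 1371 [ 0.56606299 -0.22939408  0.03870682] [ 0.50151753 -0.29412145  0.03600958] [ 0.63207351 -0.16482436  0.04199437]
0.012 639 [ 0.55837684 -0.22045554  0.01576845] [ 0.48819212 -0.30662397  0.01201522] [ 0.64527518 -0.15119299  0.02992218]
key top 255 [ 0.56410474 -0.22760345  0.08137429] ((566.8167114257812, -229.66958618164062), (16.089128494262695, 64.81262969970703), 63.05634689331055)
```

View pics/crop1.png

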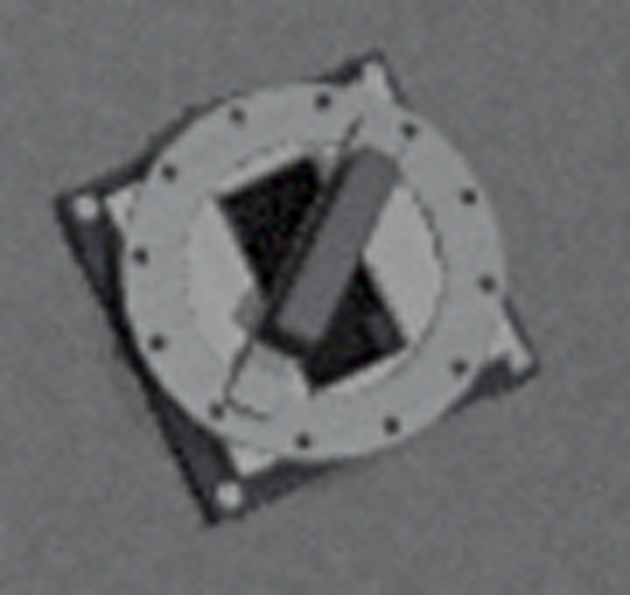

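Emit:
step_arm --commands '[[0,[-0.5,-0.5,0],0],[0,[-0.98,-1,0],0],[0,[-0.98,-1,0],0],[0,[-0.98,-1,0],0],[0,[-0.98,-1,0],0]]'

```text
time: 1.12
position: [0.2818, 0.4404, 0.2226]
orientation: [[-0.938, 0.347, 0.0], [0.347, 0.938, -0.0], [-0.0, -0.0, -1.0]]
ft_force: [0.1, 0.3, -0.3]
opening: 0.087
```

Emit:
step_arm --commands '[[0,[-0.98,-1,0],0],[0,[-0.98,-1,0],0],[0,[-0.98,-1,0],0],[0,[-0.98,-1,0],0],[0,[-0.98,-1,0],0]]'

```text
time: 1.75
position: [0.353, 0.2808, 0.2226]
orientation: [[-0.938, 0.347, 0.001], [0.347, 0.938, -0.0], [-0.001, 0.0, -1.0]]
ft_force: [0.8, 1.2, 0.1]
opening: 0.0871
```

Emit:
step_arm --commands '[[0,[-0.98,-1,0],0],[0,[-0.98,-1,0],0],[0,[-0.98,-1,0],0],[0,[-0.98,-1,0],0],[0,[-0.98,-1,0],0]]'

```text
time: 2.38
position: [0.4243, 0.1212, 0.2226]
orientation: [[-0.938, 0.347, 0.0], [0.347, 0.938, -0.0], [-0.001, -0.0, -1.0]]
ft_force: [0.8, -0.2, -0.4]
opening: 0.087
```

Emit:
step_arm --commands '[[0,[-0.98,-1,0],0],[0,[-0.98,-1,0],0],[0,[-0.98,-1,0],0],[0,[-0.98,-1,0],0],[0,[-0.98,-1,0],0]]'

```text
time: 3.0
position: [0.4957, -0.0384, 0.2226]
orientation: [[-0.938, 0.347, 0.0], [0.347, 0.938, -0.0], [-0.0, -0.0, -1.0]]
ft_force: [0.2, 0.3, 1.0]
opening: 0.0871
```

Emit:
step_arm --commands '[[0,[-0.98,-1,0],0],[0,[-0.98,-1,0],0],[0,[-0.98,-1,0],0],[0,[-0.7,-0.8,0],0],[0,[-0.3,-0.3,0],0]]'

```text
time: 3.62
position: [0.5523, -0.1686, 0.2224]
orientation: [[-0.937, 0.348, -0.0], [0.348, 0.937, -0.0], [0.0, -0.0, -1.0]]
ft_force: [0.1, -0.5, -0.1]
opening: 0.087
```

```bash
python3 - <<'E'
from h import *
s=arm.state();print(s['time'],s['position'],s['orientation'][:,0],s['joint_positions'],s['ft_force'])
cal=arm.calibration('wrist');p,d=arm.capture('wrist');cv2.imwrite('pics/w1.png',p[:,:,::-1]);np.savez('w1.npz',d=d,R=cal['R'],t=cal['t'],**{k:cal[k] for k in ('fx','fy','cx','cy')})
print(-np.array(cal['R']).T@cal['t'])
for q in ['small_key_grip','small_nest']:
    for r in arm.pinpoint('wrist',q): print(q,r['conf'],r['centre'],plane(0,cal,*r['centre'],.066 if 'grip' in q else 0))
E
```

```text
3.625 [ 0.55234168 -0.16862639  0.22241725] [-9.37390525e-01  3.48279876e-01  3.62073957e-04] [-4.32633669e-01  1.08114514e-01  1.65329281e+00 -3.36933787e-04
  1.38052299e+00 -1.64763078e+00] [ 0.11383279 -0.53953476 -0.13573239]
[ 0.48123083 -0.14068707  0.38406012]
small_key_grip 0.84 [214.8, 275.9] [ 0.56539292 -0.22442173  0.066     ]
small_key_grip 0.67 [68.4, 183.5] [ 0.39340744 -0.25103838  0.066     ]
small_key_grip 0.27 [98.2, 426.9] [ 0.50364412 -0.03344082  0.066     ]
small_nest 0.66 [198.5, 279.6] [ 0.56332132 -0.2282715   0.        ]
```

View pics/w1.png

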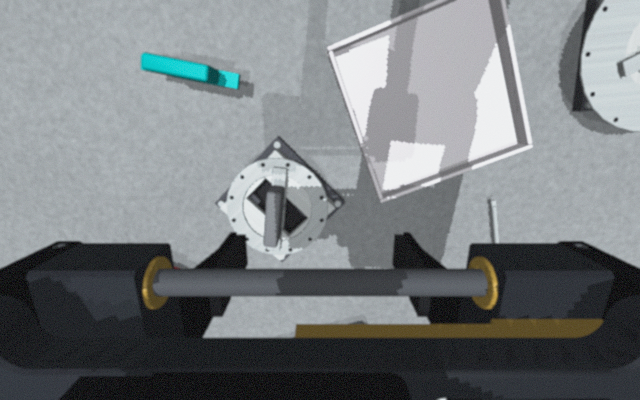

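The wrist view shows the small key at about (row 210, col 277). Continuing with this tool yaw would put joint 6 close to its limit at the end of the turn, so I'll turn the tool by half a turn instead. First I'll work out refined positions from the depth data.

```bash
python3 - <<'E'
from h import *
z=np.load('w1.npz');W=cloud(z['d'],z)
def rect(m,n):
    q=m.astype(np.float32)*1000; print(n,len(q),cv2.minAreaRect(q[:,:2]),np.median(q[:,2]))
for nm,W in [('w',W),('t',cloud(np.load('top0.npy'),arm.calibration('top')))]:
    near=np.hypot(W[...,0]-.566,W[...,1]+.229)<.1
    s=W[near]
    rect(s[(s[:,2]>.075)&(s[:,2]<.1)],nm+' griptop')
    rect(s[(s[:,2]>.058)&(s[:,2]<.1)],nm+' grip')
    m=s[(s[:,2]>.035)&(s[:,2]<.041)]; m=m[np.hypot(m[:,0]-.566,m[:,1]+.229)>.045]
    print('disc',cv2.minEnclosingCircle((m[:,:2]*1000).astype(np.float32)), cv2.fitEllipse(cv2.convexHull((m[:,:2]*1000).astype(np.float32))))
    m=s[(s[:,2]>.004)]; m=m[np.hypot(m[:,0]-.566,m[:,1]+.229)<.09]
    rect(m,nm+' base')
    m=s[(s[:,2]<.028)]; m=m[np.hypot(m[:,0]-.566,m[:,1]+.229)<.040]
    rect(m,nm+' slot')
# crop rectified at z=.039 plane from wrist
p=cv2.imread('pics/w1.png'); R,t=z['R'],z['t']
K=np.array([[z['fx'],0,z['cx']],[0,z['fy'],z['cy']],[0,0,1]])
for nm,img,R,t in [('w',p,z['R'],z['t']),('t',cv2.imread('pics/top0.png'),None,None)]:
    if R is None:
        c=arm.calibration('top');R,t=np.array(c['R']),np.array(c['t']);K=np.array([[c['fx'],0,c['cx']],[0,c['fy'],c['cy']],[0,0,1]])
    # out px: (u right=-y, v down=-x), .25mm... 600px=150mm
    A=np.array([[0,-.00025,.566+.075],[-.00025,0,-.229+.075],[0,0,.034],[0,0,1]])
    H=K@np.hstack([R,t.reshape(3,1)])@A
    cv2.imwrite(f'pics/rect_{nm}.png',cv2.warpPerspective(img,H,(600,600),flags=cv2.WARP_INVERSE_MAP|cv2.INTER_CUBIC))
E
```

```text
Traceback (most recent call last):
cv2.error: OpenCV(4.12.0) /io/opencv/modules/imgproc/src/convhull.cpp:143: error: (-215:Assertion failed) total >= 0 && (depth == CV_32F || depth == CV_32S) in function 'convexHull'
```

Emit:
step_arm --commands '[[0,[0,0,0],0.5],[0,[0,0,0],1],[0,[0,0,0],1],[0,[0,0,0],1],[0,[0,0,0],1]]'

```text
time: 4.4
position: [0.5525, -0.1655, 0.2227]
orientation: [[-0.677, 0.736, -0.0], [0.736, 0.677, 0.0], [0.0, 0.0, -1.0]]
ft_force: [0.4, 0.2, 0.2]
opening: 0.087
```

Emit:
step_arm --commands '[[0,[0,0,0],1],[0,[0,0,0],1],[0,[0,0,0],1],[0,[0,0,0],1],[0,[0,0,0],1]]'

```text
time: 5.03
position: [0.5525, -0.1655, 0.2227]
orientation: [[-0.218, 0.976, -0.0], [0.976, 0.218, 0.0], [0.0, -0.0, -1.0]]
ft_force: [0.3, -0.7, -0.6]
opening: 0.0868
```

Emit:
step_arm --commands '[[0,[0,0,0],1],[0,[0,0,0],1],[0,[0,0,0],1],[0,[0,0,0],1],[0,[0,0,0],1]]'

```text
time: 5.65
position: [0.5525, -0.1655, 0.2226]
orientation: [[0.299, 0.954, -0.0], [0.954, -0.299, 0.0], [0.0, -0.0, -1.0]]
ft_force: [-0.3, -0.6, 0.4]
opening: 0.0874
```

Emit:
step_arm --commands '[[0,[0,0,0],1],[0,[0,0,0],1],[0,[0,0,0],1],[0,[0,0,0],1],[0,[0,0,0],1]]'

```text
time: 6.28
position: [0.5525, -0.1655, 0.2227]
orientation: [[0.736, 0.677, -0.0], [0.677, -0.736, 0.0], [0.0, -0.0, -1.0]]
ft_force: [0.0, 0.2, -0.8]
opening: 0.0866
```

Emit:
step_arm --commands '[[0,[0,0,0],1],[0,[0,0,0],1],[0,[0,0,0],1],[0,[0,0,0],1],[0,[0,0,0],1]]'

```text
time: 6.9
position: [0.5525, -0.1655, 0.2227]
orientation: [[0.976, 0.218, -0.0], [0.218, -0.976, 0.0], [-0.0, -0.0, -1.0]]
ft_force: [-0.7, -0.1, -0.3]
opening: 0.0868
```

Emit:
step_arm --commands '[[0,[0,0,0],1],[0,[0,0,0],1],[0,[0,0,0],1],[0,[0,0,0],1],[0,[0,0,0],1]]'

```text
time: 7.52
position: [0.5525, -0.1655, 0.2227]
orientation: [[0.954, -0.299, -0.0], [-0.299, -0.954, 0.0], [-0.0, -0.0, -1.0]]
ft_force: [-0.3, -0.0, -0.0]
opening: 0.0872
```

```bash
cat > an.py <<'E'
from h import *
import sys
tag=sys.argv[1]
cal=arm.calibration('wrist');s=arm.state();p,d=arm.capture('wrist');cv2.imwrite(f'pics/{tag}.png',p[:,:,::-1])
print(s['time'],s['position'],np.degrees(np.arctan2(s['orientation'][1,0],s['orientation'][0,0])),s['joint_positions'])
def rect(m,n):
    q=np.ascontiguousarray(m.astype(np.float32)*1000)
    if len(q)<5: print(n,len(q));return
    print(n,len(q),cv2.minAreaRect(np.ascontiguousarray(q[:,:2])),np.median(q[:,2]))
for nm,W in [('w',cloud(d,cal)),('t',cloud(np.load('top0.npy'),arm.calibration('top')))]:
    r=np.hypot(W[...,0]-.566,W[...,1]+.229); Z=W[...,2]
    print(nm,(r<.1).sum())
    rect(W[(r<.05)&(Z>.058)&(Z<.1)],'grip')
    rect(W[(r<.05)&(Z>.078)&(Z<.1)],'griptop')
    m=W[(r>.045)&(r<.08)&(Z>.035)&(Z<.042)]
    if len(m)>9: print('disc',cv2.fitEllipse(cv2.convexHull((m[:,:2]*1000).astype(np.float32))))
    rect(W[(r<.09)&(Z>.005)&(Z<.1)],'base')
    rect(W[(r<.039)&(Z<.028)],'slot')
for nm,img,c in [('w',p,cal),('t',cv2.imread('pics/top0.png')[:,:,::-1],arm.calibration('top'))]:
    K=np.array([[c['fx'],0,c['cx']],[0,c['fy'],c['cy']],[0,0,1]])
    A=np.array([[0,-.00025,.566+.075],[-.00025,0,-.229+.075],[0,0,.036],[0,0,1]])
    H=K@np.hstack([c['R'],np.reshape(c['t'],(3,1))])@A
    o=cv2.warpPerspective(img,H,(600,600),flags=cv2.WARP_INVERSE_MAP|cv2.INTER_CUBIC)
    cv2.imwrite(f'pics/rect_{nm}_{tag}.png',o[:,:,::-1])
E
python3 an.py w2
```

```text
7.525 [ 0.55250071 -0.16550204  0.22266736] -17.383155159294187 [-4.27882535e-01  1.06022899e-01  1.65508487e+00  2.26035086e-04
  1.38075190e+00  1.44626439e+00]
w 80103
grip 1151 ((565.8280029296875, -227.42828369140625), (16.486480712890625, 63.71318817138672), 62.86954879760742) 81.0126
griptop 950 ((565.8458251953125, -227.37637329101562), (16.376422882080078, 63.69844436645508), 62.87645721435547) 81.24649
disc ((565.53466796875, -227.7161407470703), (127.8260498046875, 128.1666259765625), 13.153558731079102)
base 10088 ((565.6356811523438, -227.55532836914062), (123.28489685058594, 122.96539306640625), 25.836166381835938) 38.044823
slot 944 ((563.4205932617188, -228.87905883789062), (73.31840515136719, 37.18658447265625), 24.611499786376953) 14.914082
t 5563
grip 252 ((566.8167114257812, -229.66958618164062), (16.089128494262695, 64.81262969970703), 63.05634689331055) 81.38335
griptop 213 ((567.0011596679688, -229.88784790039062), (15.862458229064941, 64.28395080566406), 63.028175354003906) 81.68804
disc ((567.3276977539062, -229.64508056640625), (126.03268432617188, 127.96055603027344), 92.3816909790039)
base 2785 ((571.5133056640625, -219.33944702148438), (139.6912384033203, 138.7660369873047), 26.127464294433594) 37.62719
slot 288 ((569.8895263671875, -232.42800903320312), (72.90999603271484, 35.72446060180664), 25.375404357910156) 15.291111
```

```bash
cd pics; python3 -c "
import cv2,numpy as np
a=cv2.imread('rect_w_w2.png');b=cv2.imread('rect_t_w2.png');cv2.imwrite('rr2.png',cv2.resize(np.hstack([a,b]),(800,400)))"
```

```text
(no output)
```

View pics/rr2.png

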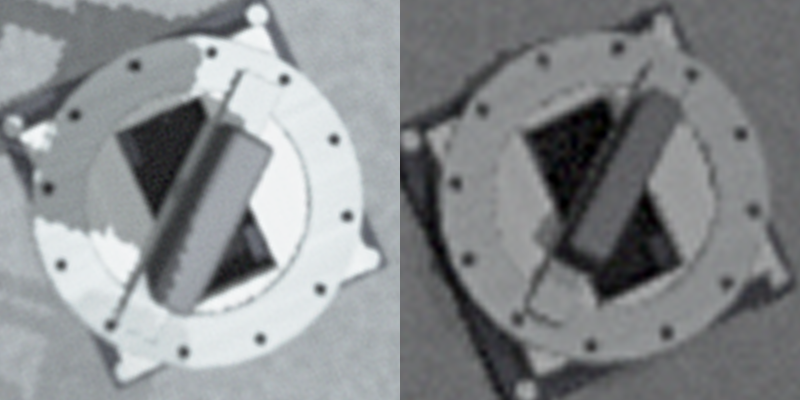

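View pics/w2.png

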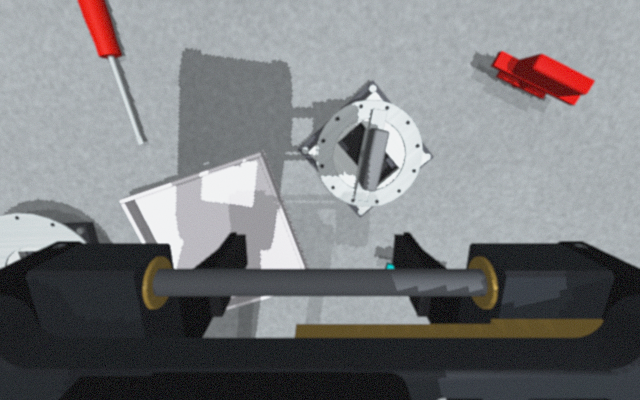

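Emit:
step_arm --commands '[[0,[0.42,0.75,0],0],[0,[0.42,0.75,0],0],[0,[0.42,0.74,0],0],[0,[0,0,0.8],0.81],[0,[0,0,1],0.81]]'

```text
time: 8.2
position: [0.5669, -0.2319, 0.1775]
orientation: [[0.889, -0.457, 0.001], [-0.457, -0.889, -0.001], [0.002, 0.0, -1.0]]
ft_force: [0.4, -0.2, 0.3]
opening: 0.087
```

Emit:
step_arm --commands '[[0,[0,0,1],0],[0,[0,0,1],0],[0,[0,0,0.5],0],[0,[0,0,0],0],[0,[0,0,0],0]]'

```text
time: 8.82
position: [0.5671, -0.2305, 0.1162]
orientation: [[0.891, -0.454, 0.002], [-0.454, -0.891, -0.001], [0.002, 0.0, -1.0]]
ft_force: [0.2, -0.4, 0.5]
opening: 0.0867
```

```bash
python3 an.py w3; python3 - <<'E'
from h import *
p,d=arm.capture('scene');cv2.imwrite('pics/s3.png',cv2.resize(p[150:300,150:400,::-1],None,fx=3,fy=3))
E
```

```text
8.825 [ 0.5671143  -0.23047004  0.11619344] -26.99499687598374 [-5.14735788e-01  2.83318138e-01  1.65854661e+00 -4.14817601e-05
  1.19795387e+00  1.52722729e+00]
w 117156
grip 1954 ((566.914306640625, -228.23899841308594), (16.007614135742188, 62.11738967895508), 63.215003967285156) 81.23166
griptop 1815 ((566.9160766601562, -228.20346069335938), (15.930407524108887, 62.15837478637695), 63.52202224731445) 81.308334
disc ((566.3609619140625, -228.5565643310547), (120.57318878173828, 131.12266540527344), 155.3159942626953)
base 17252 ((565.643310546875, -227.77745056152344), (123.42863464355469, 123.25849151611328), 22.94685935974121) 38.01459
slot 1857 ((562.365966796875, -225.57237243652344), (74.38776397705078, 37.1473388671875), 25.896923065185547) 14.699387
t 5563
grip 252 ((566.8167114257812, -229.66958618164062), (16.089128494262695, 64.81262969970703), 63.05634689331055) 81.38335
griptop 213 ((567.0011596679688, -229.88784790039062), (15.862458229064941, 64.28395080566406), 63.028175354003906) 81.68804
disc ((567.3276977539062, -229.64508056640625), (126.03268432617188, 127.96055603027344), 92.3816909790039)
base 2785 ((571.5133056640625, -219.33944702148438), (139.6912384033203, 138.7660369873047), 26.127464294433594) 37.62719
slot 288 ((569.8895263671875, -232.42800903320312), (72.90999603271484, 35.72446060180664), 25.375404357910156) 15.291111
```

View pics/w3.png

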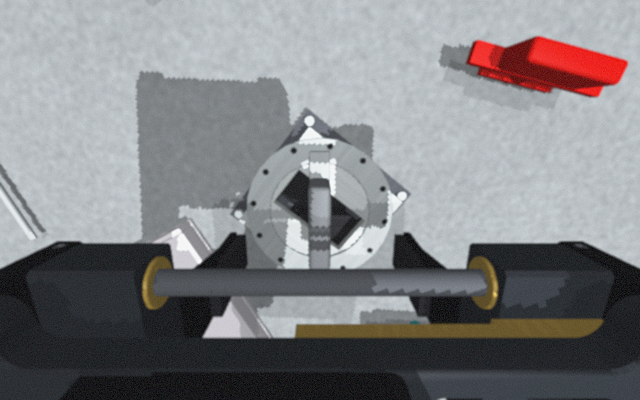

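View pics/s3.png

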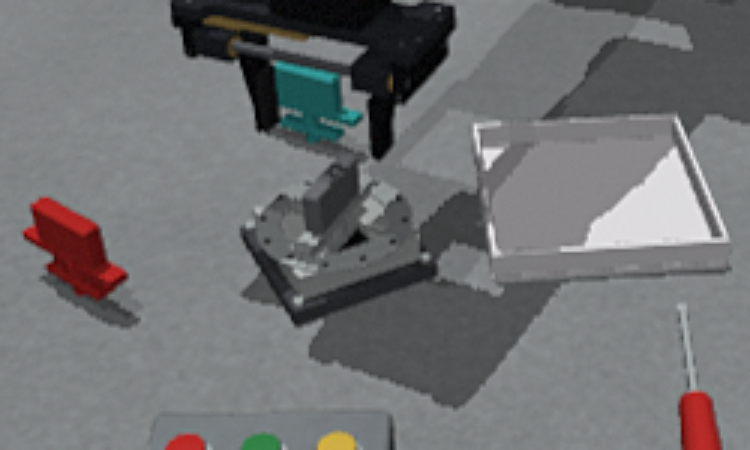

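The fingers straddle the grey key and the grip is centred between them (wrist view col 319). I'll go down and grip.

Emit:
step_arm --commands '[[0,[-0.05,-0.05,0.8],0],[0,[0,0,0.9],0],[0,[0,0,0.8],0],[0,[0,0,0],0],[0,[0,0,0],0]]' --force 30

```text
time: 9.55
position: [0.5662, -0.2282, 0.0528]
orientation: [[0.891, -0.454, 0.0], [-0.454, -0.891, -0.0], [0.0, 0.0, -1.0]]
ft_force: [0.2, -0.2, -0.1]
opening: 0.0873
```

Emit:
step_arm --commands '[[0.6,[0,0,0],0],[1,[0,0,0],0],[1,[0,0,0],0],[1,[0,0,0],0],[1,[0,0,0],0]]' --force 30

```text
time: 10.18
position: [0.5658, -0.228, 0.0526]
orientation: [[0.891, -0.454, -0.0], [-0.454, -0.891, -0.0], [-0.0, 0.0, -1.0]]
ft_force: [-0.6, -0.1, -0.2]
opening: 0.0448
```

Emit:
step_arm --commands '[[1,[0,0,0],0],[1,[0,0,0],0],[1,[0,0,0],0],[1,[0,0,0],0],[1,[0,0,0],0]]' --force 30

```text
time: 10.8
position: [0.5658, -0.2282, 0.0526]
orientation: [[0.891, -0.454, 0.0], [-0.454, -0.891, -0.0], [0.0, 0.0, -1.0]]
ft_force: [-1.0, -1.2, -0.3]
opening: 0.0162
```

Emit:
step_arm --commands '[[1,[0,0,0],-0.6],[1,[0,0,0],-0.9],[1,[0,0,0],-0.9],[1,[0,0,0],-0.9],[1,[0,0,0],-0.9]]'

```text
time: 11.42
position: [0.5659, -0.2279, 0.0526]
orientation: [[1.0, -0.028, 0.0], [-0.028, -1.0, 0.0], [0.0, -0.0, -1.0]]
ft_force: [-0.6, 0.6, 0.2]
opening: 0.0157
```

Emit:
step_arm --commands '[[1,[0,0,0],-0.9],[1,[0,0,0],-0.9],[1,[0,0,0],-0.9],[1,[0,0,0],-0.9],[1,[0,0,0],-0.9]]'

```text
time: 12.05
position: [0.5659, -0.2279, 0.0526]
orientation: [[0.904, 0.429, 0.0], [0.429, -0.904, 0.0], [0.0, -0.0, -1.0]]
ft_force: [0.2, 0.1, 1.2]
opening: 0.0161
```

```bash
python3 an.py w4 | grep -v '^t'; python3 - <<'E'
from h import *
s=arm.state();print(s['ft_force'],s['torque'],s['opening'])
p,d=arm.capture('scene');cv2.imwrite('pics/s4.png',cv2.resize(p[150:300,150:400,::-1],None,fx=3,fy=3))
E
```

```text
12.05 [ 0.56593601 -0.22791508  0.05256213] 25.377261747226168 [-5.12231708e-01  3.58930028e-01  1.69588131e+00  3.81956615e-04
  1.08672760e+00  6.15470075e-01]
w 123963
grip 4186 ((567.1444091796875, -223.65757751464844), (62.678070068359375, 36.06861877441406), 10.12947940826416) 81.1198
griptop 3294 ((569.2733154296875, -228.12490844726562), (62.209476470947266, 36.21265411376953), 41.02140426635742) 81.40318
disc ((566.4310913085938, -227.320556640625), (124.0328598022461, 124.77711486816406), 7.175484657287598)
base 21215 ((566.3580322265625, -227.337890625), (121.80035400390625, 122.5438003540039), 23.72787094116211) 38.254078
slot 1144 ((578.521240234375, -222.09678649902344), (37.69867706298828, 38.16501998901367), 23.906641006469727) 14.636559
grip 252 ((566.8167114257812, -229.66958618164062), (16.089128494262695, 64.81262969970703), 63.05634689331055) 81.38335
griptop 213 ((567.0011596679688, -229.88784790039062), (15.862458229064941, 64.28395080566406), 63.028175354003906) 81.68804
disc ((567.3276977539062, -229.64508056640625), (126.03268432617188, 127.96055603027344), 92.3816909790039)
base 2785 ((571.5133056640625, -219.33944702148438), (139.6912384033203, 138.7660369873047), 26.127464294433594) 37.62719
slot 288 ((569.8895263671875, -232.42800903320312), (72.90999603271484, 35.72446060180664), 25.375404357910156) 15.291111
[ 0.71619683  0.42713021 -0.13783176] [0.04279608 0.12134836 0.02329748] 0.0160008450083795
```

View pics/w4.png

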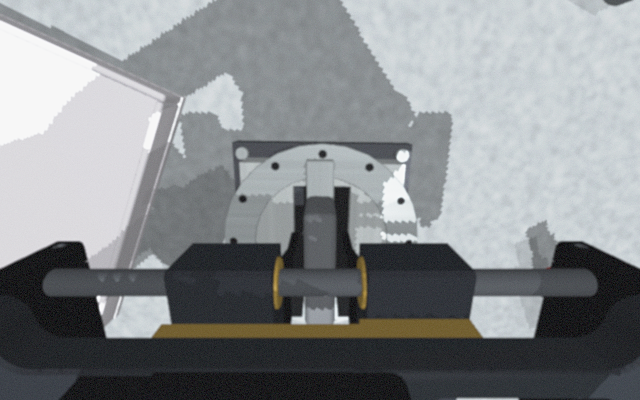

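View pics/s4.png

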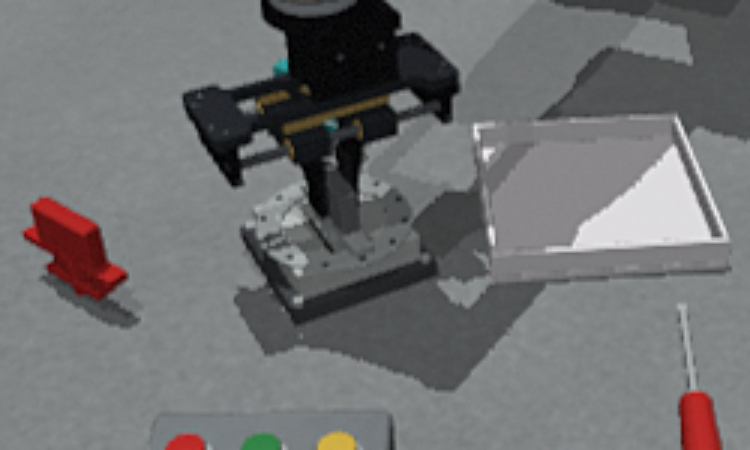

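The wrist view shows the bar (col 320) lying along the slot, parallel to the edges of the base. I'll start lifting gently.

Emit:
step_arm --commands '[[1,[0,0,-0.15],0],[1,[0,0,-0.15],0],[1,[0,0,-0.15],0],[1,[0,0,0],0],[1,[0,0,0],0]]'

```text
time: 12.78
position: [0.5657, -0.228, 0.0637]
orientation: [[0.905, 0.426, -0.0], [0.426, -0.905, 0.0], [-0.0, -0.0, -1.0]]
ft_force: [-0.2, -0.2, -2.6]
opening: 0.0159
```

Emit:
step_arm --commands '[[1,[0,0,-0.5],0],[1,[0,0,-0.8],0],[1,[0,0,-0.8],0],[1,[0,0,-0.8],0],[1,[0,0,-0.7],0]]'

```text
time: 13.4
position: [0.5663, -0.2283, 0.156]
orientation: [[0.905, 0.426, 0.002], [0.426, -0.905, -0.001], [0.001, 0.001, -1.0]]
ft_force: [-0.4, 0.4, -1.8]
opening: 0.0158
```

```bash
python3 - <<'E'
from h import *
s=arm.state();print(s['time'],s['position'],s['ft_force'],s['opening'])
c=arm.calibration('top');p,d=arm.capture('top')
for r in arm.regions_of('top','tray_in')[:1]:
    W=cloud(d,c);m=W[r['mask']];print(r['conf'],len(m))
    w=m[(m[:,2]>.02)&(m[:,2]<.035)]
    print(cv2.minAreaRect(np.ascontiguousarray(w[:,:2]*1000).astype(np.float32)))
W=cloud(np.load('top0.npy'),c)
m=W[(np.abs(W[...,0]-.5)<.12)&(np.abs(W[...,1]+.02)<.12)&(W[...,2]>.018)&(W[...,2]<.035)]
print(len(m),cv2.minAreaRect(np.ascontiguousarray(m[:,:2]*1000).astype(np.float32)))
p,d=arm.capture('scene');cv2.imwrite('pics/s5.png',cv2.resize(p[100:300,150:450,::-1],None,fx=2.5,fy=2.5))
E
```

```text
13.4 [ 0.56628621 -0.22830258  0.1560235 ] [-0.41146162  0.43367376 -1.77322882] 0.01581131075799175
0.59 6937
((511.715087890625, -15.291976928710938), (189.92080688476562, 189.2769012451172), 0.9117961525917053)
857 ((511.9682922363281, -15.406845092773438), (190.4394989013672, 189.2027587890625), 0.7903763055801392)
```

View pics/s5.png

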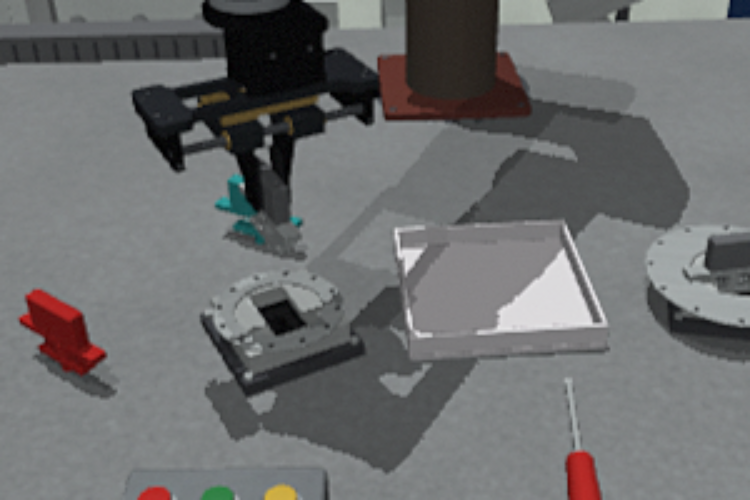

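The key is out of the nest and held in the gripper, and the nest's slot is empty in the scene view. The tray centre is at about (0.511, -0.015).

Emit:
step_arm --commands '[[1,[0.08,-0.45,0],0],[1,[0.18,-0.95,0],0],[1,[0.18,-0.95,0],0],[1,[0.18,-0.95,0],0],[1,[0.18,-0.95,0],0]]'

```text
time: 14.18
position: [0.5381, -0.1213, 0.1538]
orientation: [[0.904, 0.427, 0.0], [0.427, -0.904, 0.0], [0.0, -0.0, -1.0]]
ft_force: [-0.3, 0.3, -2.2]
opening: 0.0159
```

Emit:
step_arm --commands '[[1,[0.18,-0.95,0],0],[1,[0.18,-0.95,0],0],[1,[0.18,-0.95,0],0],[1,[0.18,-0.95,0],0],[1,[0.12,-0.6,0],0]]'

```text
time: 14.8
position: [0.5103, -0.0133, 0.1539]
orientation: [[0.904, 0.427, 0.0], [0.427, -0.904, 0.0], [0.0, 0.0, -1.0]]
ft_force: [0.2, -0.0, -2.1]
opening: 0.0157
```

Emit:
step_arm --commands '[[1,[0,0,0.4],0],[1,[0,0,0.9],0],[1,[0,0,0.9],0],[1,[0,0,0.9],0],[1,[0,0,0.5],0]]'

```text
time: 15.42
position: [0.5098, -0.0155, 0.0619]
orientation: [[0.905, 0.425, -0.002], [0.425, -0.905, 0.0], [-0.002, -0.001, -1.0]]
ft_force: [0.5, -0.4, -2.0]
opening: 0.0157
```

Emit:
step_arm --commands '[[1,[0,0,0],0],[1,[0,0,0.2],0],[1,[0,0,0.1],0],[1,[0,0,0.06],0],[1,[0,0,0],0]]'

```text
time: 16.05
position: [0.5109, -0.0149, 0.0549]
orientation: [[0.905, 0.426, 0.0], [0.426, -0.905, -0.0], [0.0, 0.0, -1.0]]
ft_force: [0.1, -0.4, -2.3]
opening: 0.0159
```

Emit:
step_arm --commands '[[1,[0,0,0.05],0],[1,[0,0,0.04],0],[1,[0,0,0.03],0],[1,[0,0,0],0],[1,[0,0,0],0]]'

```text
time: 16.68
position: [0.5108, -0.0149, 0.0518]
orientation: [[0.905, 0.426, -0.0], [0.426, -0.905, 0.0], [-0.0, -0.0, -1.0]]
ft_force: [0.1, 0.8, -1.7]
opening: 0.0158
```

Emit:
step_arm --commands '[[1,[0,0,0.03],0],[1,[0,0,0.03],0],[1,[0,0,0.03],0],[1,[0,0,0],0],[1,[0,0,0],0]]'

```text
time: 17.3
position: [0.5114, -0.015, 0.0514]
orientation: [[0.905, 0.426, 0.001], [0.426, -0.905, -0.0], [0.001, 0.0, -1.0]]
ft_force: [-4.3, 0.7, 11.7]
opening: 0.0159
```

It's on the tray floor: the upward contact force is 11.7 N. I'll ease up slightly and open slowly.

Emit:
step_arm --commands '[[1,[0,0,-0.05],0],[1,[0,0,0],0],[0.8,[0,0,0],0],[0.78,[0,0,0],0],[0.76,[0,0,0],0]]' --force 5

```text
time: 17.92
position: [0.5107, -0.0149, 0.0506]
orientation: [[0.905, 0.426, -0.0], [0.426, -0.905, 0.0], [-0.0, -0.0, -1.0]]
ft_force: [0.4, 0.1, -0.2]
opening: 0.0201
```

Emit:
step_arm --commands '[[0.7,[0,0,0],0],[0.6,[0,0,0],0],[0.4,[0,0,0],0],[0.2,[0,0,0],0],[0,[0,0,0],0]]'

```text
time: 18.55
position: [0.5109, -0.0149, 0.0508]
orientation: [[0.905, 0.426, 0.0], [0.426, -0.905, -0.0], [0.0, 0.0, -1.0]]
ft_force: [1.2, 0.6, -0.0]
opening: 0.0572
```

```bash
python3 - <<'E'
from h import *
s=arm.state();print(s['time'],s['position'],s['ft_force'],s['opening'])
p,d=arm.capture('scene');cv2.imwrite('pics/s6.png',cv2.resize(p[100:300,150:450,::-1],None,fx=2.5,fy=2.5))
E
```

```text
18.55 [ 0.51085128 -0.01494326  0.05082417] [ 1.16045591  0.58375384 -0.02852235] 0.057223918123215825
```

View pics/s6.png

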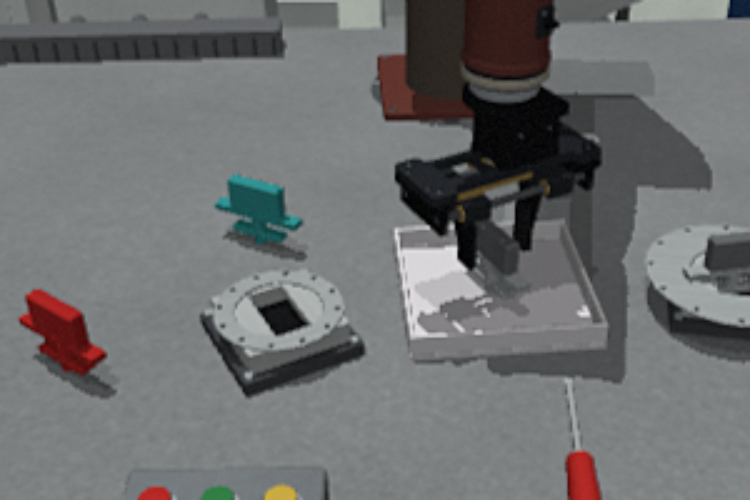

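The key is standing upright in the tray, clear of the fingers. I'll retreat straight up.

Emit:
step_arm --commands '[[0,[0,0,0],0],[0,[0,0,0],0],[0,[0,0,-0.2],0],[0,[0,0,-0.5],0],[0,[0,0,-0.8],0]]'

```text
time: 19.23
position: [0.5105, -0.0149, 0.089]
orientation: [[0.905, 0.426, -0.001], [0.426, -0.905, 0.0], [-0.001, -0.0, -1.0]]
ft_force: [0.2, 0.9, -0.3]
opening: 0.0866
```

Emit:
step_arm --commands '[[0,[0,0,-1],0],[0,[0,0,-1],0],[0,[0,0,-1],0],[0,[0,0,-0.8],0],[0,[0,0,-0.4],0]]'

```text
time: 19.85
position: [0.5117, -0.0151, 0.1956]
orientation: [[0.905, 0.426, 0.003], [0.426, -0.905, -0.001], [0.003, 0.002, -1.0]]
ft_force: [-0.2, -0.3, -0.3]
opening: 0.0873
```

Emit:
step_arm --commands '[[0,[0,0,0],0],[0,[0,0,0],0],[0,[0,0,0],0],[0,[0,0,0],0],[0,[0,0,0],0]]'

```text
time: 20.48
position: [0.5107, -0.0149, 0.1929]
orientation: [[0.905, 0.426, -0.001], [0.426, -0.905, 0.0], [-0.001, -0.0, -1.0]]
ft_force: [-0.3, -0.4, -0.1]
opening: 0.0869
```

```bash
python3 - <<'E'
from h import *
s=arm.state();print(s['time'],s['position'],s['ft_force'],s['opening'])
p,d=arm.capture('scene');cv2.imwrite('pics/s7.png',cv2.resize(p[100:300,150:500,::-1],None,fx=2.2,fy=2.2))
p,d=arm.capture('top')
a=cv2.imread('pics/top0.png')
W=cloud(d,arm.calibration('top'));W0=cloud(np.load('top0.npy'),arm.calibration('top'))
for w in (W0,W):
    m=w[(np.hypot(w[...,0]-.55,w[...,1]-.22)<.08)&(w[...,2]>.075)&(w[...,2]<.1)]
    if len(m)>5: print('large',len(m),cv2.minAreaRect(np.ascontiguousarray(m[:,:2]*1000).astype(np.float32)))
cv2.imwrite('pics/top7.png',p[:,:,::-1])
E
```

```text
20.475 [ 0.51065622 -0.01491536  0.19294145] [-0.29151011 -0.41583426 -0.1064084 ] 0.08688299040922828
large 228 ((543.8573608398438, 222.14939880371094), (16.502643585205078, 63.463016510009766), 6.720350742340088)
```

View pics/s7.png

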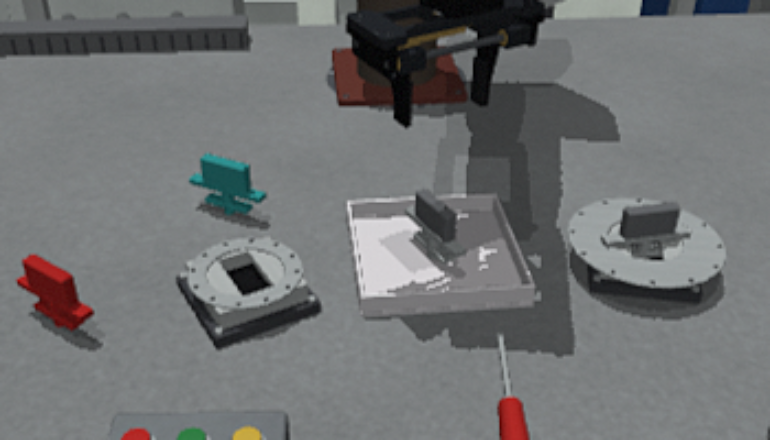

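View pics/top7.png

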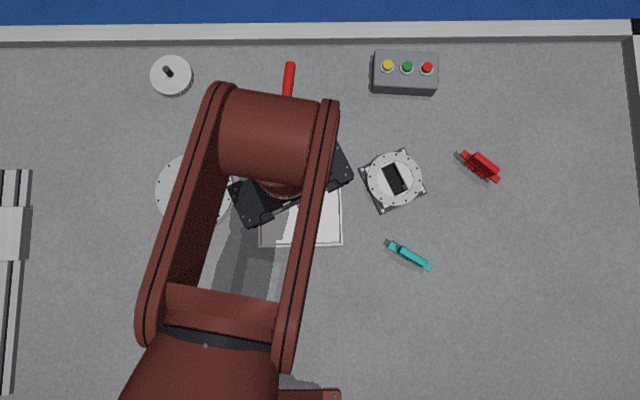

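The scene view shows the key standing in the tray (at 437, 225), the small nest empty and its disc in place. The large key is still on its disc (at 650, 222), and the gripper is clear of everything.

```bash
python3 -c "
from cell import arm
print(arm.sign_off())"
```

```text
the job is handed in; nothing more can be done
None
```

The smaller disc's key is in the white tray and the job is handed in, at about 20.6 s of the 42 s allowed. I gripped the key, turned it about 52° anticlockwise until it lined up with the slot, and lifted it straight out. I then lowered it to the tray floor and released it. The forces shown after each move stayed below about 13 N.

**Final checks:** The last scene picture shows the key standing upright near the tray centre, the small nest empty with its disc in place, and the gripper clear of everything. The key was still standing more than a second after I let go.

**One check not completed:** I couldn't re-measure the large key's angle from the top camera because the arm blocked the view. In the scene view it is still on its disc, and nothing went near it.

**Disagreements:**
- **Nest position:** the top and wrist cameras differed by about 2 mm on the small nest's position; I took a value between them.
- **Tray centre:** the network's tray point was about 14 mm off the tray centre measured from depth, so I used the depth value.

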